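# Fetch the tape measures from behind the screw jars

## Task

The tape measures are due for their accuracy check: bring every tape measure out of the blue stock bin and stand it on the black tray, upright as it stood in the bin. Each stands hidden behind a screw jar, so that jar has to come out of its lane first, and at the end every jar must stand upright at the front of its own lane again. Do not tip the jars over, and leave the pencil and the drink can alone.

Things in the scene. Friction and masses are not known exactly. Their poses are not given: they have to be found in the camera images.
- stock_bin: blue open-topped stock bin, fixed, 180 (x) x 315 (y) x 55 high; walls and floor 4 thick (things in it stand 4 above the bench). Origin: centre of underside. Two dividers along its x make three lanes, 172 x 99, at own y = +103.5 (left), 0 (middle), -103.5 (right). Its -x end, with paper cards, is the front, facing the robot. A rib 18 above the floor, 4 thick, at own x = -8 crosses each lane between jar and tape
- tray: flat black tray, a solid slab 180 (own x) x 260 (own y) x 22 high, fixed to the bench left of the bin; its top, 22 above the bench, is where the tape measures go. Origin: centre of its underside
- jar_left: closed clear screw jar with a red lid, 61 diameter, 85 tall, about 0.55 kg, heavy at the bottom; stands at the front of the bin's left lane, between front wall and rib, its axis at own x about -45 of the bin. Origin: centre of its underside, z up
- jar_middle: closed clear screw jar with a red lid, 61 diameter, 85 tall, about 0.55 kg, heavy at the bottom; stands at the front of the bin's middle lane, between front wall and rib, its axis at own x about -45 of the bin. Origin: centre of its underside, z up
- jar_right: closed clear screw jar with a red lid, 61 diameter, 85 tall, about 0.55 kg, heavy at the bottom; stands at the front of the bin's right lane, between front wall and rib, its axis at own x about -45 of the bin. Origin: centre of its underside, z up
- tape_left: yellow-black tape measure, 0.24 kg, upright in the left lane close behind its jar; may be absent. Case: own x -19 to +17 (36 thick: grasp across this), own y -29 to +44, 64 tall; thin blade hook out to y = -45. Origin: underside, middle of the 89 length with hook. In the bin its x is along the bin's x: about 50 free behind, 10 to 13 to the jar, walls close at both ends
- tape_middle: yellow-black tape measure, 0.24 kg, upright in the middle lane close behind its jar; may be absent. Case: own x -19 to +17 (36 thick: grasp across this), own y -29 to +44, 64 tall; thin blade hook out to y = -45. Origin: underside, middle of the 89 length with hook. In the bin its x is along the bin's x: about 50 free behind, 10 to 13 to the jar, walls close at both ends
- tape_right: yellow-black tape measure, 0.24 kg, upright in the right lane close behind its jar; may be absent. Case: own x -19 to +17 (36 thick: grasp across this), own y -29 to +44, 64 tall; thin blade hook out to y = -45. Origin: underside, middle of the 89 length with hook. In the bin its x is along the bin's x: about 50 free behind, 10 to 13 to the jar, walls close at both ends
- pencil: red flat carpenter's pencil, 15 x 166 x 7, lying in front of the bin, right; bystander
- can: drink can, 66 diameter, 115 tall, standing right of the bin, farther back; bystander
Not all that is in view belongs to the job. What is shaped like the tape_middle but purple is not meant.

How it is judged:
By the outcome, as a careful person would: the job done as asked, in the order asked, and still so for the second after the job is handed in, with the robot touching nothing.
Of tape_left, tape_middle, tape_right only 2 to 3 are there at a start; the rules pass over those that are not, and their reading is None.
At some moment in a run one of jar_left, jar_middle, jar_right may be knocked a few centimetres aside while the robot is not near it.
It also fails if it takes over 210 s, if anything falls off the work surface, if the arm or the gripper's body presses on something with over 40 N, if the wrist force passes 120 N, or if a joint passes its speed limit or range.

## Robot

A 6-joint arm with a two-finger parallel gripper is mounted at the origin on a cart in front of the work surface, level with it; the furniture and walls round the work are solid. World frame = base frame: x ahead of the robot, y to its left, z up, the work surface at z = 0. Lengths are in m, angles in rad, forces in N, time in s.
With the tool pointing down it reaches from about 0.3 to 0.875 m from the base axis. Payload 6.4 kg.
Tool frame: the origin (TCP) lies midway between the tips of the shut fingers; the grasp point (between the pads) lies 19 mm behind it; z points along the fingers, y is the line along which they close (so a half turn about z gives the same grasp; the last joint's range is limited). The gripper opens to 85 mm and grips with 20 to 120 N. Pads are 22 mm wide; open, the fingers measure 114 mm over their backs; the gripper's body (76 mm by 85 mm) begins 54 mm behind the grasp point. The pads swing forward as they close: fully open they stand 13 mm farther back than shut.
Start: joints at [1.014, 0.181, 1.607, -0, 1.354, -0.206], TCP at [0.198, 0.54, 0.231] pointing down, gripper open.
Joint ranges: [-2.99, 2.99], [-0.89, 2.07], [0.3, 2.58], [-1.14, 4.28], [0, 2.63], [-3.12, 3.12]. Speed limits (rad/s): [2.57, 2.57, 3.01, 3.14, 3.14, 3.14].

## Interface

Orientations are given as a unit quaternion [w, x, y, z].
In Python, from bench import ctrl gives the robot as it stands. The module is installed in compiled form; this text tells all that it offers.
- The arm moves only by the tool move_arm, never from a script. Its argument "plan" is one flat list of numbers, 6 for each row, row after row: the shift along the world's x, y, z in units of 50 mm (1.0 is 50 mm), then the turn, a rotation vector about the world's x, y, z in rad. A call has 1 to 10 rows; each row is the pose to reach, as a shift and turn from the pose commanded when the call began; what a row does not reach only later rows make up. A row lasts 1/8 s, in which the tool goes at most 62.5 mm and 10.7 degrees, less where a joint would pass 70% of its speed; a pose out of reach is approached as far as the arm can. A call with a gripper value outside its range is refused whole. "grip" is the finger opening in mm, from 0 to 85.4, set as the call begins (left out, the last holds). The fingers move at their own pace and stop on an object; the grip force is fixed at half the most. Time passes only in rows, so rows that repeat a pose let the fingers close. It gives the time, the measured TCP pose, the force, the opening and the grip force at its end, in the units of the state.
- ctrl.get_obs(): the state, without advancing time (a new reading comes with each control period).
- ctrl.camera(name): name is "scene" or "top" or "wrist"; returns a dict with "pixels" (400x640x3 uint8, red, green, blue), "fx", "fy", "cx", "cy" (pixels), "origin" and "attitude" of the camera in the world. Camera axes: x right, y down, z forward; pixel columns grow to the right and rows downward; lengths in m; the calibration is good to about 2 mm. A picture is of the moment at which its call begins. There is no depth.
- ctrl.hand_in(): hands the job in; it is judged then, once.
The state is a dict: "time_s": time; "q": joint angles; "dq": joint speeds; "joint_efforts": joint torques, N m; "eef_pos": TCP position; "eef_rot": TCP orientation; "wrist_force": force on the tool from outside, world axes, zero at the start; "torque": the same for the moment, N m; "opening": opening from 0.0 (shut) to 1.0 (fully open); "grasp_force": force on a finger pad.
Only numpy, scipy, OpenCV 4.12 (cv2) and the standard library are available. Lean on these libraries where they do the work, as an engineer would, in place of code of your own. Each camera call takes 0.05 s, during which the arm holds its last target. There are 200 camera calls.

## Working session

There is one attempt and no reset: what is moved stays moved. The work goes in short steps, Python scripts to look and compute and a tool call to move; the robot and the scene stay as the last step left them, time stands still between calls to the robot, and variables do not carry over. Pictures are saved under pics/ and viewed, at most 14 in all, crops included, and the job is handed in when it is done.

Besides the shell and the picture viewer there is one more tool, called after "Emit:" as name(argument=value, ...), one argument or row to a line, values as JSON. move_arm: Moves the arm, as the interface text tells. Its arguments: {"type":"object","properties":{"plan":{"type":"array"},"grip":{"type":"number"}},"required":["plan"]}

```bash
mkdir -p pics
cat > h.py <<'E'
import numpy as np, cv2
from bench import ctrl
def snap(name,fn=None):
    c=ctrl.camera(name)
    if fn: cv2.imwrite('pics/'+fn,np.ascontiguousarray(c['pixels'][:,:,::-1]))
    return c
def R(c):
    a=np.array(c['attitude'],float)
    if a.shape==(3,3): return a
    from scipy.spatial.transform import Rotation as Q
    return Q.from_quat([a[1],a[2],a[3],a[0]]).as_matrix()
def ray(c,u,v,z):
    d=R(c)@np.array([(u-c['cx'])/c['fx'],(v-c['cy'])/c['fy'],1]); o=np.array(c['origin'])
    return (o+d*(z-o[2])/d[2]).round(4)
def proj(c,p):
    q=R(c).T@(np.array(p)-np.array(c['origin'])); return np.array([c['cx']+c['fx']*q[0]/q[2],c['cy']+c['fy']*q[1]/q[2]]).round(1)
E
python3 - <<'E'
from h import *
for n in ('scene','top','wrist'):
    c=snap(n,n+'0.png'); print(n,{k:c[k] for k in c if k!='pixels'})
print(ctrl.get_obs())
E
```

```text
scene {'fx': 393.8187321974424, 'fy': 393.8187321974424, 'cx': 321.2905984327781, 'cy': 197.28646587910114, 'origin': array([-0.28911092, -0.74484857,  0.658196  ]), 'attitude': array([-0.45594316,  0.79079818, -0.35454134,  0.20261911])}
top {'fx': 388.63813369640343, 'fy': 388.63813369640343, 'cx': 323.52191163908174, 'cy': 202.51759313647048, 'origin': array([ 0.26157342, -0.05253886,  1.12009902]), 'attitude': array([-0.08204155,  0.72593725, -0.67857223,  0.0763153 ])}
wrist {'fx': 291.5368559598654, 'fy': 291.5368559598654, 'cx': 325.2683117129952, 'cy': 199.8553039217178, 'origin': array([0.12400794, 0.5671883 , 0.37229275]), 'attitude': array([0.12640028, 0.80964086, 0.56651149, 0.08700215])}
{'time_s': 0.15, 'q': array([ 1.01369949e+00,  1.81375439e-01,  1.60775336e+00,  5.14759160e-05,
        1.35376920e+00, -2.06325325e-01]), 'dq': array([ 2.50760135e-04, -1.62870412e-03, -3.42329969e-03, -7.24913337e-04,
       -6.40316592e-05,  1.18484208e-03]), 'joint_efforts': array([ 2.70762293e-04, -4.45264828e+01, -3.51693106e+01, -3.69539202e-04,
        5.78392486e-03, -6.17710725e-05]), 'eef_pos': array([0.19734967, 0.53964839, 0.23060031]), 'eef_rot': array([-2.66449685e-04,  1.74493423e-01,  9.84658123e-01, -5.96341001e-04]), 'wrist_force': array([0.0970186 , 0.15392777, 0.30361946]), 'torque': array([ 0.03193338, -0.03774423,  0.03419354]), 'grasp_force': 0.0, 'opening': 0.9984032597111445}
```

View pics/top0.png

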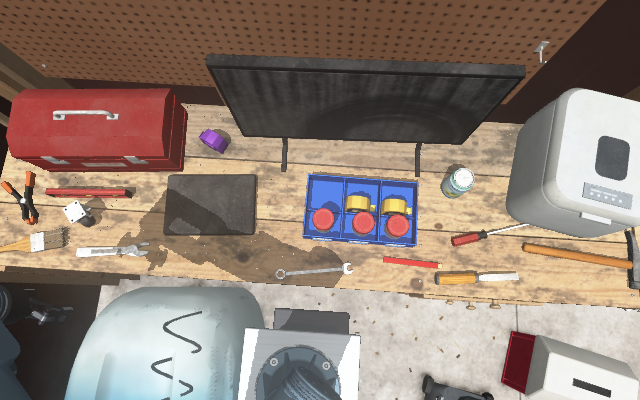

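View pics/scene0.png

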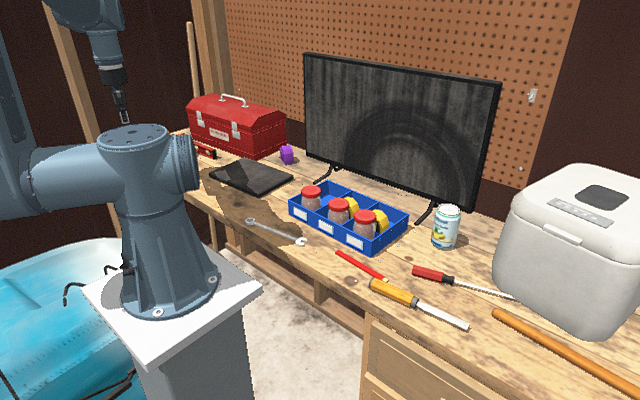

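The top view shows the bin at columns 305–417, rows 173–245, with jar lids at (323,219), (364,223) and (397,225). Yellow tapes show only in the middle (358,203) and right (396,205) lanes; the left lane has none. The tray is at (210,205). The scene view agrees, and shows a monitor close behind the bin.

```bash
cat >> h.py <<'E'
def blobs(c,lo,hi,box,n=5,amin=60):
    u0,v0,u1,v1=box
    hsv=cv2.cvtColor(np.ascontiguousarray(c['pixels']),cv2.COLOR_RGB2HSV)
    m=cv2.inRange(hsv,np.array(lo),np.array(hi))
    k=np.zeros_like(m);k[v0:v1,u0:u1]=m[v0:v1,u0:u1]
    cs,_=cv2.findContours(k,cv2.RETR_EXTERNAL,cv2.CHAIN_APPROX_NONE)
    return sorted([x for x in cs if cv2.contourArea(x)>amin],key=cv2.contourArea,reverse=True)[:n]
def lids(c,box,z=.089):
    hsv=cv2.cvtColor(np.ascontiguousarray(c['pixels']),cv2.COLOR_RGB2HSV)
    r=[]
    for lo,hi in (((0,120,80),(8,255,255)),):
        for b in blobs(c,lo,hi,box): 
            (u,v),rad=cv2.minEnclosingCircle(b); r.append((ray(c,u,v,z),round(u),round(v),round(rad,1)))
    return r
E
python3 - <<'E'
from h import *
c=snap('top')
for l in lids(c,(295,165,425,255)): print('lid',l)
for b in blobs(c,(18,100,80),(32,255,255),(295,165,425,255)):
    (u,v),s,a=cv2.minAreaRect(b); x,y,w,h=cv2.boundingRect(b); print('tape',ray(c,u,v,.068),s,a,'bbox',ray(c,x,y,.068),ray(c,x+w,y+h,.068))
bb=blobs(c,(105,120,60),(125,255,255),(295,165,425,255),1)[0]
q=cv2.boxPoints(cv2.minAreaRect(bb)); print('bin hull', [ (p.round(1).tolist(),ray(c,*p,.055)) for p in q], [ray(c,*p[0],.055) for p in cv2.approxPolyDP(cv2.convexHull(bb),3,True)])
g=cv2.cvtColor(c['pixels'],cv2.COLOR_RGB2GRAY)
m=np.zeros_like(g); m[165:245,155:265]=(g[165:245,155:265]<70)*255
m=cv2.morphologyEx(m,cv2.MORPH_OPEN,np.ones((9,9)))
t=max(cv2.findContours(m,0,2)[0],key=cv2.contourArea); print('tray',[(p[0],ray(c,*p[0],.022)) for p in cv2.approxPolyDP(cv2.convexHull(t),4,True)])
# monitor bottom edge/legs
print('legs',ray(c,284,170,0),ray(c,418,175,0),'can',ray(c,458,178,.115))
s=snap('scene')
cv2.imwrite('pics/crop1.png',cv2.resize(np.vstack([c['pixels'][150:260,150:430,::-1]]),None,fx=2.8,fy=2.8,interpolation=cv2.INTER_CUBIC))
E
```

```text
lid (array([ 0.4477, -0.2378,  0.089 ]), 397, 225, 11.2)
lid (array([ 0.4489, -0.1483,  0.089 ]), 364, 222, 11.2)
lid (array([ 0.4516, -0.0376,  0.089 ]), 323, 219, 10.6)
tape [ 0.5042 -0.2358  0.068 ] (29.320127487182617, 14.768655776977539) 2.4895529747009277 bbox [ 0.5221 -0.1947  0.068 ] [ 0.4823 -0.2787  0.068 ]
tape [ 0.5067 -0.1355  0.068 ] (14.0, 29.0) 90.0 bbox [ 0.5239 -0.0942  0.068 ] [ 0.4869 -0.1793  0.068 ]
bin hull [([301.79998779296875, 238.3000030517578], array([0.3994, 0.0174, 0.055 ])), ([307.0, 173.1999969482422], array([0.587 , 0.0174, 0.055 ])), ([420.29998779296875, 182.1999969482422], array([ 0.5819, -0.3063,  0.055 ])), ([415.1000061035156, 247.39999389648438], array([ 0.3954, -0.2943,  0.055 ]))] [array([0.5818, 0.0141, 0.055 ]), array([ 0.5817, -0.294 ,  0.055 ]), array([ 0.4047, -0.2939,  0.055 ]), array([ 0.3978, -0.1102,  0.055 ]), array([0.4088, 0.0147, 0.055 ])]
tray [(array([179, 201], dtype=int32), array([0.4881, 0.3836, 0.022 ])), (array([185, 216], dtype=int32), array([0.4453, 0.3598, 0.022 ])), (array([171, 216], dtype=int32), array([0.4426, 0.4   , 0.022 ])), (array([171, 201], dtype=int32), array([0.4865, 0.4068, 0.022 ]))]
legs [0.6091 0.091  0.    ] [ 0.6205 -0.3122  0.    ] can [ 0.5825 -0.393   0.115 ]
```

View pics/crop1.png

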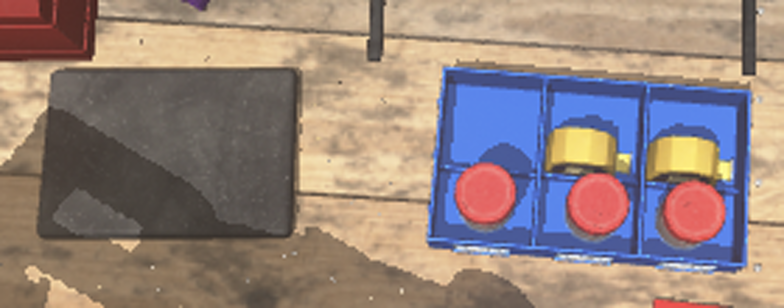

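The crop confirms two tapes, middle and right, with the hook towards -y; the left lane holds only its jar. The bin is nearly square to the world axes, centred near (0.494, -0.14). The bench between the tray and the bin is free, so each jar can be parked there. I'll move over the middle jar, with the closing axis along y.

Emit:
move_arm(
  plan=[5,-13.7,-0.6,0,0,0.35,5,-13.7,-0.6,0,0,0.35,5,-13.7,-0.6,0,0,0.35,5,-13.7,-0.6,0,0,0.35,5,-13.7,-0.6,0,0,0.35,5,-13.7,-0.6,0,0,0.35,5,-13.7,-0.6,0,0,0.35,5,-13.7,-0.6,0,0,0.35,5,-13.7,-0.6,0,0,0.35,5,-13.7,-0.6,0,0,0.35],
  grip=76,
)

```text
time_s: 1.5
eef_pos: [0.4114, -0.0469, 0.206]
eef_rot: [0.001, 0.001, 1.0, -0.0]
wrist_force: [1.0, 0.8, -0.4]
opening: 0.889
grasp_force: 0.0
```

Emit:
move_arm(
  plan=[0.7,-2,-0.1,0,0,0,0.7,-2,-0.1,0,0,0,0.7,-2,-0.1,0,0,0,0.7,-2,-0.1,0,0,0],
)

```text
time_s: 2.0
eef_pos: [0.4455, -0.1442, 0.2003]
eef_rot: [-0.0, 0.001, 1.0, 0.0]
wrist_force: [-0.3, 0.0, 0.0]
opening: 0.888
grasp_force: 0.0
```

Run:
```python
from h import *
o=ctrl.get_obs();print(o['eef_pos'],o['eef_rot'])
c=snap('wrist','w1.png'); print(c['origin'],c['attitude'])
for l in lids(c,(0,0,640,400)): print(l)
for b in blobs(c,(18,100,80),(32,255,255),(0,0,640,400),3):
    x,y,w,h=cv2.boundingRect(b); print('tape',(x,y,w,h),ray(c,x,y,.068),ray(c,x+w,y+h,.068))
t=snap('top'); g=[(168.6,175),(256.4,174.3),(163.6,234.6),(254.6,234.6)]
print('tray',[ray(t,*p,.022) for p in g])
```

```text
[ 0.44553878 -0.1441686   0.20032087] [-4.70168064e-04  6.03435357e-04  9.99999592e-01  4.80186091e-04]
[ 0.36752019 -0.1434626   0.34219635] [0.10817566 0.69895956 0.69860093 0.10821413]
(array([ 0.4452, -0.236 ,  0.089 ]), 223, 197, 33.8)
(array([ 0.4489, -0.0377,  0.089 ]), 441, 201, 32.8)
(array([ 0.4457, -0.1459,  0.089 ]), 323, 198, 31.9)
(array([ 0.3598, -0.2547,  0.089 ]), 190, 98, 72.3)
(array([ 0.4166, -0.3743,  0.089 ]), 63, 166, 37.4)
tape (307, 216, 60, 48) [ 0.4715 -0.1618  0.068 ] [ 0.5259 -0.0992  0.068 ]
tape (0, 39, 99, 28) [ 0.3127 -0.4165  0.068 ] [ 0.3343 -0.3385  0.068 ]
tape (209, 214, 69, 47) [ 0.4693 -0.26    0.068 ] [ 0.5223 -0.1935  0.068 ]
tray [array([0.564, 0.426, 0.022]), array([0.5836, 0.1681, 0.022 ]), array([0.3877, 0.4126, 0.022 ]), array([0.4052, 0.1543, 0.022 ])]
```

View pics/w1.png

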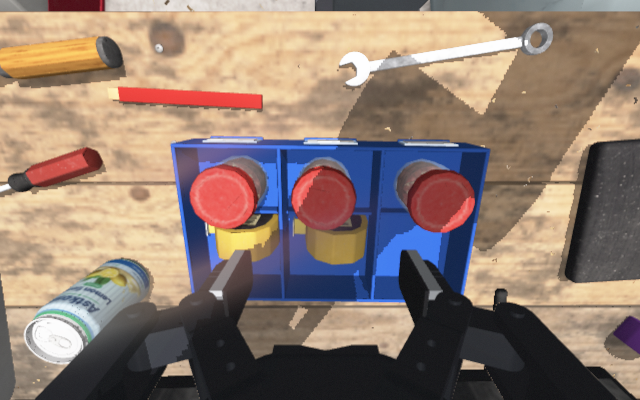

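The wrist view confirms lids at (323,198), (223,197) and (441,201), tapes only behind the middle and right jars, and the left lane empty. Two views put the middle jar at about (0.447, -0.147). I'll descend to grip its lid.

Emit:
move_arm(
  plan=[0.04,-0.06,-0.8,0,0,0,0.04,-0.06,-1.6,0,0,0,0.04,-0.06,-2.2,0,0,0,0.04,-0.06,-2.6,0,0,0,0.04,-0.06,-2.88,0,0,0,0.04,-0.06,-2.88,0,0,0],
)

```text
time_s: 2.85
eef_pos: [0.4475, -0.1467, 0.0562]
eef_rot: [-0.001, -0.0, 1.0, 0.0]
wrist_force: [-0.3, -0.7, -1.2]
opening: 0.891
grasp_force: 0.0
```

Emit:
move_arm(
  plan=[0,0,0,0,0,0,0,0,0,0,0,0,0,0,0,0,0,0,0,0,0,0,0,0,0,0,0,0,0,0],
  grip=50,
)

```text
time_s: 3.48
eef_pos: [0.4489, -0.1477, 0.058]
eef_rot: [0.001, 0.0, 1.0, -0.0]
wrist_force: [-0.2, 3.7, 6.8]
opening: 0.68
grasp_force: 63.6
```

Emit:
move_arm(
  plan=[0,0,0.5,0,0,0,0,0,1.5,0,0,0,0,0,2.4,0,0,0,0,0.4,2.5,0,0,0,0,1.3,2.5,0,0,0,0,2.4,2.5,0,0,0,0,3.5,2.5,0,0,0,0,4.3,2.5,0,0,0,0,4.66,2.5,0,0,0,0,4.66,2.5,0,0,0],
)

```text
time_s: 4.72
eef_pos: [0.4471, 0.0864, 0.1811]
eef_rot: [-0.001, -0.001, 1.0, -0.0]
wrist_force: [-0.3, -1.1, -6.4]
opening: 0.674
grasp_force: 67.5
```

Emit:
move_arm(
  plan=[0,0,-0.9,0,0,0,0,0,-1.7,0,0,0,0,0,-2.2,0,0,0,0,0,-2.4,0,0,0,0,0,-2.5,0,0,0,0,0,-2.54,0,0,0,0,0,-2.56,0,0,0,0,0,-2.56,0,0,0],
)

```text
time_s: 5.72
eef_pos: [0.4485, 0.0853, 0.0543]
eef_rot: [0.001, 0.0, 1.0, -0.0]
wrist_force: [-0.7, -0.5, -5.6]
opening: 0.673
grasp_force: 67.5
```

Emit:
move_arm(
  plan=[0,0,-0.03,0,0,0,0,0,-0.05,0,0,0],
)

```text
time_s: 5.98
eef_pos: [0.4503, 0.0854, 0.054]
eef_rot: [0.002, 0.0, 1.0, -0.0]
wrist_force: [-7.3, 2.0, 24.5]
opening: 0.679
grasp_force: 69.9
```

Contact made, so release, then rise and move over the middle tape with the closing axis turned along x.

Emit:
move_arm(
  plan=[0,0,0,0,0,0,0,0,0,0,0,0,0,0,0,0,0,0],
  grip=80,
)

```text
time_s: 6.35
eef_pos: [0.4483, 0.0852, 0.0514]
eef_rot: [0.0, 0.0, 1.0, -0.0]
wrist_force: [0.0, 0.2, -0.5]
opening: 0.935
grasp_force: 0.0
```

Emit:
move_arm(
  plan=[0,0,0.4,0,0,0,0,0,1.4,0,0,0,0,0,2.6,0,0,0,0,-0.5,2.9,0,0,-0.15,0.3,-1.5,2.9,0,0,-0.3,0.6,-2.6,2.9,0,0,-0.5,0.8,-3.5,2.9,0,0,-0.7,0.8,-4.2,2.9,0,0,-0.85,0.8,-4.3,2.9,0,0,-1.0,0.8,-4.3,2.9,0,0,-1.15],
)

```text
time_s: 7.6
eef_pos: [0.4878, -0.1307, 0.1959]
eef_rot: [-0.0, 0.547, 0.837, -0.0]
wrist_force: [0.4, 0.8, -0.4]
opening: 0.938
grasp_force: 0.0
```

Emit:
move_arm(
  plan=[0.36,0,0,0,0,-0.15,0.36,0,0,0,0,-0.3,0.36,0,0,0,0,-0.42,0.36,0,0,0,0,-0.42],
)

```text
time_s: 8.1
eef_pos: [0.5059, -0.1297, 0.1959]
eef_rot: [-0.0, 0.707, 0.707, -0.0]
wrist_force: [-0.5, 0.2, 0.8]
opening: 0.936
grasp_force: 0.0
```

Run:
```python
from h import *
o=ctrl.get_obs();print(o['eef_pos'],o['eef_rot'])
c=snap('wrist','w2.png')
for l in lids(c,(0,0,640,400)): print(l)
for b in blobs(c,(18,100,80),(32,255,255),(0,0,640,400),3):
    x,y,w,h=cv2.boundingRect(b); print('tape',(x,y,w,h),ray(c,x,y,.068),ray(c,x+w,y+h,.068))
t=snap('top')
for l in lids(t,(255,165,425,255)): print('top',l)
```

```text
[ 0.50593494 -0.12971454  0.19594443] [-2.00432230e-04  7.06722966e-01  7.07490358e-01 -5.22820600e-05]
(array([ 0.4522, -0.0344,  0.089 ]), 259, 84, 37.9)
(array([ 0.4481, -0.2325,  0.089 ]), 268, 297, 29.5)
(array([ 0.3961, -0.1866,  0.089 ]), 211, 256, 14.9)
tape (311, 150, 39, 69) [ 0.4922 -0.0892  0.068 ] [ 0.53   -0.1573  0.068 ]
tape (311, 247, 34, 54) [ 0.4909 -0.1881  0.068 ] [ 0.5272 -0.2533  0.068 ]
top (array([ 0.4477, -0.2378,  0.089 ]), 397, 225, 11.2)
top (array([0.4493, 0.086 , 0.089 ]), 277, 217, 10.8)
```

View pics/w2.png

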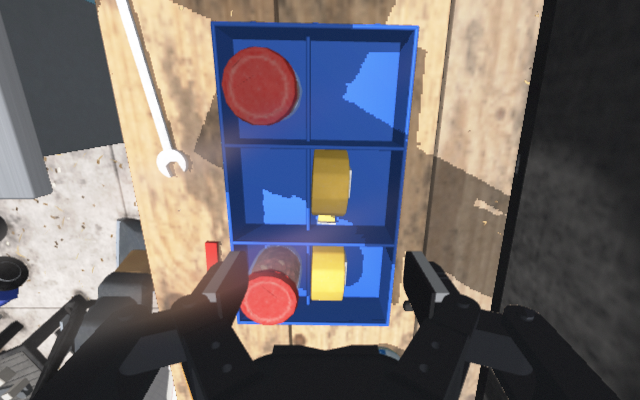

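The wrist view shows the middle lane's jar gone and the tape case at columns 311–350, rows 150–219, giving x about 0.509 and y about -0.129. The pads straddle it. I'll descend and grip.

Emit:
move_arm(
  plan=[0.06,0,-1,0,0,0,0.06,0,-2,0,0,0,0.06,0,-2.6,0,0,0,0.06,0,-3.0,0,0,0,0.06,0,-3.26,0,0,0,0.06,0,-3.26,0,0,0],
)

```text
time_s: 8.95
eef_pos: [0.5085, -0.1295, 0.0325]
eef_rot: [-0.001, 0.707, 0.707, -0.0]
wrist_force: [-0.1, 0.0, -0.6]
opening: 0.933
grasp_force: 0.0
```

Emit:
move_arm(
  plan=[0,0,0,0,0,0,0,0,0,0,0,0,0,0,0,0,0,0,0,0,0,0,0,0,0,0,0,0,0,0,0,0,0,0,0,0],
  grip=25,
)

```text
time_s: 9.7
eef_pos: [0.5098, -0.1301, 0.0344]
eef_rot: [0.001, 0.707, 0.707, 0.0]
wrist_force: [-0.5, 0.6, 5.7]
opening: 0.413
grasp_force: 58.6
```

Emit:
move_arm(
  plan=[0,0,0.5,0,0,0,0,0,1.5,0,0,0,0,0,2.4,0,0,0,-0.1,0.6,2.6,0,0,0,-0.2,1.7,2.6,0,0,0,-0.3,2.9,2.6,0,0,0,-0.4,4.1,2.6,0,0,0,-0.4,5.3,2.6,0,0,0,-0.4,6.4,2.6,0,0,0,-0.4,7.2,2.6,0,0,0],
)

```text
time_s: 10.95
eef_pos: [0.4882, 0.2326, 0.1631]
eef_rot: [-0.0, 0.707, 0.708, -0.0]
wrist_force: [-0.1, -0.5, -2.2]
opening: 0.413
grasp_force: 59.7
```

Emit:
move_arm(
  plan=[0,0,-0.5,0,0,0,0,0,-1.3,0,0,0,0,0,-1.8,0,0,0,0,0,-2.1,0,0,0,0,0,-2.2,0,0,0,0,0,-2.2,0,0,0],
)

```text
time_s: 11.7
eef_pos: [0.4896, 0.2303, 0.0538]
eef_rot: [0.0, 0.707, 0.707, 0.0]
wrist_force: [-0.2, -0.3, -1.9]
opening: 0.417
grasp_force: 59.8
```

Emit:
move_arm(
  plan=[0,0,-0.03,0,0,0,0,0,-0.05,0,0,0],
)

```text
time_s: 11.95
eef_pos: [0.4901, 0.2305, 0.0524]
eef_rot: [0.001, 0.707, 0.707, 0.001]
wrist_force: [-5.1, -1.9, 11.8]
opening: 0.413
grasp_force: 61.3
```

Emit:
move_arm(
  plan=[0,0,0,0,0,0,0,0,0,0,0,0,0,0,0,0,0,0,0,0,0,0,0,0],
  grip=76,
)

```text
time_s: 12.45
eef_pos: [0.489, 0.2303, 0.0507]
eef_rot: [0.0, 0.707, 0.707, 0.0]
wrist_force: [-0.1, 0.0, 0.0]
opening: 0.891
grasp_force: 0.0
```

Emit:
move_arm(
  plan=[0,0,0.5,0,0,0,0,0,1.5,0,0,0,0,0,2.6,0,0,0,-0.2,-0.6,2.8,0,0,0.18,-0.4,-1.4,2.8,0,0,0.36,-0.6,-2.2,2.8,0,0,0.54,-0.8,-2.9,2.8,0,0,0.72,-0.82,-2.9,2.8,0,0,0.9,-0.82,-2.9,2.8,0,0,1.08,-0.82,-2.9,2.8,0,0,1.26],
)

```text
time_s: 13.7
eef_pos: [0.4479, 0.0851, 0.1907]
eef_rot: [0.0, 0.152, 0.988, 0.0]
wrist_force: [-1.1, 0.5, 0.2]
opening: 0.89
grasp_force: 0.0
```

Emit:
move_arm(
  plan=[0,0,0,0,0,0.18,0,0,0,0,0,0.31,0,0,0,0,0,0.31],
)

```text
time_s: 14.08
eef_pos: [0.4479, 0.0853, 0.1906]
eef_rot: [-0.0, 0.001, 1.0, -0.0]
wrist_force: [0.0, -0.5, 0.2]
opening: 0.89
grasp_force: 0.0
```

```bash
cat > chk.py <<'E'
from h import *
import sys
o=ctrl.get_obs();print(o['eef_pos'],o['eef_rot'],o['time_s'])
c=snap('wrist',sys.argv[1]+'w.png')
for l in lids(c,(0,0,640,400)): print(l)
t=snap('top',sys.argv[1]+'t.png')
for l in lids(t,(255,165,425,255)): print('top',l)
for b in blobs(t,(18,100,80),(32,255,255),(150,165,425,250),4):
    x,y,w,h=cv2.boundingRect(b); print('tape',(x,y,w,h),ray(t,x+w/2,y+h/2,.068),ray(t,x+w/2,y+h/2,.086))
E
python3 chk.py a
```

```text
[0.44794355 0.08526795 0.19064098] [-4.02100344e-05  1.00146161e-03  9.99999498e-01 -1.27908368e-05] 14.075
(array([0.4446, 0.0874, 0.089 ]), 327, 197, 33.5)
(array([0.5642, 0.3619, 0.089 ]), 602, 311, 50.9)
(array([ 0.4502, -0.0339,  0.089 ]), 189, 203, 34.2)
(array([ 0.3623, -0.1517,  0.089 ]), 24, 98, 25.1)
(array([ 0.4503, -0.2006,  0.089 ]), 0, 204, 14.5)
top (array([ 0.4488, -0.2398,  0.089 ]), 398, 225, 11.0)
top (array([0.4422, 0.0724, 0.089 ]), 282, 220, 9.0)
tape (381, 199, 30, 16) [ 0.5021 -0.2369  0.068 ] [ 0.498  -0.2337  0.086 ]
tape (219, 192, 29, 19) [0.4874 0.214  0.068 ] [0.4835 0.2095 0.086 ]
```

View pics/aw.png

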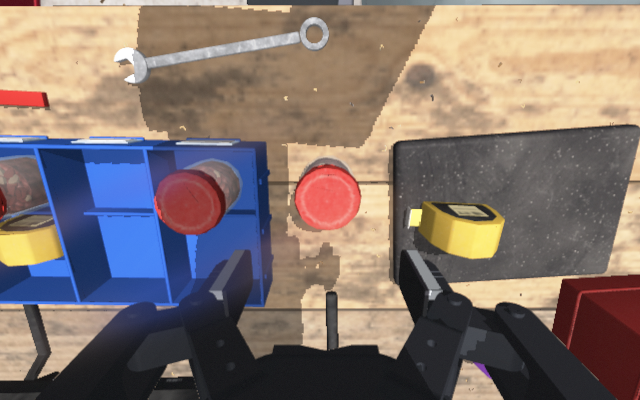

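The tape stands upright on the tray at (460,230), and the parked jar at (327,197) sits under the gripper. I'll regrip the jar and return it.

Emit:
move_arm(
  plan=[0,0,-0.8,0,0,0,0,0,-1.6,0,0,0,0,0,-2.2,0,0,0,0,0,-2.6,0,0,0,0,0,-2.76,0,0,0,0,0,-2.76,0,0,0],
)

```text
time_s: 14.92
eef_pos: [0.4479, 0.0853, 0.0526]
eef_rot: [-0.0, 0.001, 1.0, 0.0]
wrist_force: [-0.1, -0.5, 0.5]
opening: 0.89
grasp_force: 0.0
```

Emit:
move_arm(
  plan=[0,0,0,0,0,0,0,0,0,0,0,0,0,0,0,0,0,0,0,0,0,0,0,0,0,0,0,0,0,0],
  grip=50,
)

```text
time_s: 15.55
eef_pos: [0.4492, 0.0854, 0.0541]
eef_rot: [0.001, 0.0, 1.0, 0.0]
wrist_force: [-1.0, 1.8, 5.9]
opening: 0.676
grasp_force: 63.6
```

Emit:
move_arm(
  plan=[0,0,0.5,0,0,0,0,0,1.5,0,0,0,0,0,2.4,0,0,0,0,-0.4,2.6,0,0,0,0,-1.3,2.6,0,0,0,0,-2.4,2.6,0,0,0,0,-3.5,2.6,0,0,0,0,-4.2,2.6,0,0,0,0,-4.56,2.6,0,0,0,0,-4.56,2.6,0,0,0],
)

```text
time_s: 16.8
eef_pos: [0.4475, -0.1431, 0.1822]
eef_rot: [-0.0, 0.001, 1.0, 0.0]
wrist_force: [0.7, 0.7, -6.1]
opening: 0.679
grasp_force: 67.4
```

Emit:
move_arm(
  plan=[0,0,-0.9,0,0,0,0,0,-1.7,0,0,0,0,0,-2.2,0,0,0,0,0,-2.4,0,0,0,0,0,-2.48,0,0,0,0,0,-2.48,0,0,0],
)

```text
time_s: 17.55
eef_pos: [0.4487, -0.1427, 0.0595]
eef_rot: [0.001, 0.0, 1.0, -0.0]
wrist_force: [-0.5, 0.2, -5.3]
opening: 0.675
grasp_force: 67.3
```

Emit:
move_arm(
  plan=[0,0,-0.04,0,0,0,0,0,-0.07,0,0,0],
)

```text
time_s: 17.8
eef_pos: [0.4502, -0.1433, 0.058]
eef_rot: [0.002, 0.001, 1.0, -0.001]
wrist_force: [-4.0, 7.7, 23.3]
opening: 0.68
grasp_force: 69.8
```

Emit:
move_arm(
  plan=[0,0,0,0,0,0,0,0,0,0,0,0,0,0,0,0,0,0],
  grip=76,
)

```text
time_s: 18.18
eef_pos: [0.4484, -0.1431, 0.0556]
eef_rot: [0.0, 0.0, 1.0, -0.0]
wrist_force: [0.8, 0.1, 0.2]
opening: 0.888
grasp_force: 0.0
```

Emit:
move_arm(
  plan=[0,0,0.5,0,0,0,0,0,1.5,0,0,0,0,0,2.7,0,0,0,0,-0.8,2.9,0,0,0,0,-1.88,2.9,0,0,0,0,-1.88,2.9,0,0,0,0,-1.88,2.9,0,0,0],
)

```text
time_s: 19.05
eef_pos: [0.4476, -0.2363, 0.1997]
eef_rot: [-0.0, 0.001, 1.0, 0.001]
wrist_force: [0.7, 0.6, 0.8]
opening: 0.894
grasp_force: 0.0
```

```bash
python3 chk.py b
```

```text
[ 0.44761562 -0.23634222  0.19970005] [-3.94461736e-04  8.63450928e-04  9.99999374e-01  5.92432238e-04] 19.05
(array([ 0.4515, -0.0382,  0.089 ]), 542, 202, 36.9)
(array([ 0.4336, -0.1609,  0.089 ]), 409, 182, 33.5)
(array([ 0.4441, -0.238 ,  0.089 ]), 323, 194, 32.9)
(array([ 0.3599, -0.2773,  0.089 ]), 274, 95, 71.7)
(array([ 0.4153, -0.396 ,  0.089 ]), 142, 162, 35.1)
top (array([ 0.4525, -0.0369,  0.089 ]), 323, 218, 10.3)
tape (217, 192, 32, 19) [0.4873 0.2154 0.068 ] [0.4834 0.2108 0.086 ]
```

View pics/bw.png

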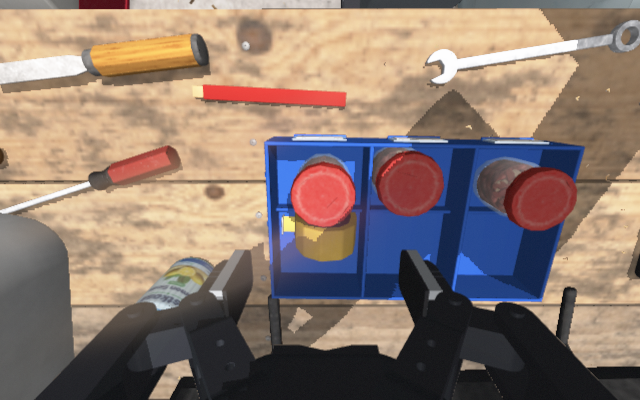

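The middle jar (409,182) has been knocked to the front right corner of its lane, at about (0.436, -0.161); it was put down at (0.449, -0.143). The gap to the right jar is now too tight for a finger, so I'll first re-centre the middle jar with a grasp closing along x.

Emit:
move_arm(
  plan=[-0.1,0.7,0.2,0,0,-0.18,-0.2,1.5,0.2,0,0,-0.36,-0.2,1.5,0.2,0,0,-0.54,-0.2,1.5,0.2,0,0,-0.72,-0.2,1.5,0.2,0,0,-0.9,-0.2,1.5,0.2,0,0,-1.08,-0.2,1.5,0.2,0,0,-1.26,-0.2,1.5,0.2,0,0,-1.44,-0.2,1.5,0.2,0,0,-1.57,-0.2,1.5,0.2,0,0,-1.57],
)

```text
time_s: 20.4
eef_pos: [0.438, -0.1607, 0.2101]
eef_rot: [-0.0, 0.706, 0.708, 0.0]
wrist_force: [0.2, -0.7, -0.1]
opening: 0.886
grasp_force: 0.0
```

```bash
python3 chk.py c
python3 - <<'E'
from h import *
s=snap('scene','cs.png')
for l in lids(s,(250,170,420,250)): print('scene',l)
cv2.imwrite('pics/cc.png',np.hstack([cv2.imread('pics/cw.png')[50:350,100:450],cv2.resize(s['pixels'][160:260,270:420,::-1],None,fx=3,fy=3)]))
E
```

```text
[ 0.43795615 -0.16065885  0.21007393] [-1.62953580e-04  7.06138009e-01  7.08074209e-01  2.61697985e-05] 20.4
(array([ 0.4505, -0.0348,  0.089 ]), 342, 45, 39.0)
(array([ 0.4372, -0.1561,  0.089 ]), 325, 190, 31.4)
(array([ 0.4467, -0.2336,  0.089 ]), 334, 263, 28.7)
(array([ 0.3768, -0.2366,  0.089 ]), 266, 266, 50.8)
(array([ 0.4277, -0.3396,  0.089 ]), 316, 346, 10.2)
top (array([ 0.4472, -0.2364,  0.089 ]), 397, 225, 10.4)
tape (217, 192, 32, 19) [0.4873 0.2154 0.068 ] [0.4834 0.2108 0.086 ]
scene (array([ 0.439 , -0.2453,  0.089 ]), 364, 217, 10.9)
scene (array([ 0.4292, -0.1658,  0.089 ]), 339, 208, 10.2)
scene (array([ 0.4471, -0.0416,  0.089 ]), 310, 191, 9.6)
```

View pics/cc.png

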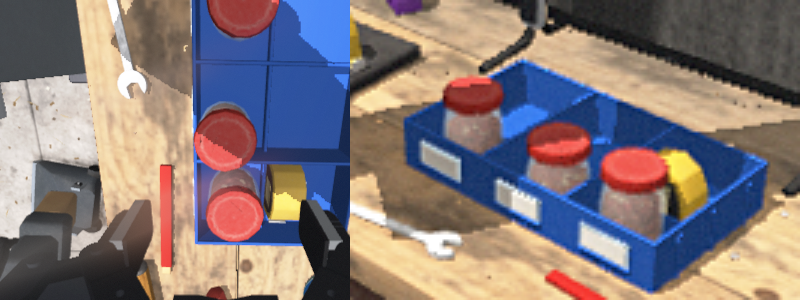

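The jar stands upright in the corner at about (0.4375, -0.159). I'll grip it along x, lift it and re-centre it at (0.449, -0.14).

Emit:
move_arm(
  plan=[0,0.03,-0.8,0,0,0,0,0.03,-1.8,0,0,0,0,0.03,-2.5,0,0,0,0,0.03,-2.9,0,0,0,0,0.03,-3.08,0,0,0,0,0.03,-3.08,0,0,0],
  grip=78,
)

```text
time_s: 21.3
eef_pos: [0.4379, -0.1601, 0.0561]
eef_rot: [-0.0, 0.707, 0.707, -0.0]
wrist_force: [0.2, -0.5, -0.2]
opening: 0.914
grasp_force: 0.0
```

Emit:
move_arm(
  plan=[0,0,0,0,0,0,0,0,0,0,0,0,0,0,0,0,0,0,0,0,0,0,0,0,0,0,0,0,0,0],
  grip=50,
)

```text
time_s: 21.92
eef_pos: [0.4387, -0.1607, 0.0576]
eef_rot: [0.001, 0.707, 0.707, 0.0]
wrist_force: [-1.1, 0.3, 5.8]
opening: 0.679
grasp_force: 62.9
```

Emit:
move_arm(
  plan=[0.05,0.05,0.1,0,0,0,0.1,0.2,0.2,0,0,0,0.2,0.35,0.2,0,0,0,0.24,0.42,0.2,0,0,0,0.24,0.42,0.1,0,0,0,0.24,0.42,0.02,0,0,0,0.24,0.42,0.0,0,0,0],
)

```text
time_s: 22.8
eef_pos: [0.4501, -0.1398, 0.0576]
eef_rot: [-0.0, 0.707, 0.707, -0.0]
wrist_force: [-9.9, 2.5, 23.9]
opening: 0.677
grasp_force: 67.5
```

Emit:
move_arm(
  plan=[0,0,0,0,0,0,0,0,0,0,0,0,0,0,0,0,0,0],
  grip=76,
)

```text
time_s: 23.18
eef_pos: [0.4502, -0.1395, 0.0563]
eef_rot: [0.0, 0.707, 0.707, 0.0]
wrist_force: [0.5, -1.1, 0.2]
opening: 0.893
grasp_force: 0.0
```

Emit:
move_arm(
  plan=[0,0,0.7,0,0,0,0,0,1.8,0,0,0,0,-0.6,2.7,0,0,0.18,0,-1.5,2.8,0,0,0.36,0,-1.94,2.8,0,0,0.54,0,-1.94,2.8,0,0,0.72,0,-1.94,2.8,0,0,0.9,0,-1.94,2.8,0,0,1.08,0,-1.94,2.8,0,0,1.26,0,-1.94,2.8,0,0,1.44],
)

```text
time_s: 24.42
eef_pos: [0.45, -0.2363, 0.1961]
eef_rot: [-0.0, 0.062, 0.998, 0.0]
wrist_force: [0.3, -0.8, -0.1]
opening: 0.888
grasp_force: 0.0
```

Emit:
move_arm(
  plan=[0,0,0,0,0,0.13,0,0,0,0,0,0.13,0,0,0,0,0,0.13],
)

```text
time_s: 24.8
eef_pos: [0.45, -0.2362, 0.1961]
eef_rot: [-0.0, 0.002, 1.0, 0.0]
wrist_force: [-0.7, 0.0, -0.0]
opening: 0.89
grasp_force: 0.0
```

```bash
python3 chk.py d
```

```text
[ 0.4500022  -0.23622528  0.19611304] [-3.55090640e-05  1.66859021e-03  9.99998607e-01  3.84064891e-05] 24.8
(array([ 0.4524, -0.0378,  0.089 ]), 546, 201, 37.6)
(array([ 0.4442, -0.2379,  0.089 ]), 323, 193, 33.4)
(array([ 0.4447, -0.1394,  0.089 ]), 434, 193, 34.0)
(array([ 0.3594, -0.2771,  0.089 ]), 273, 91, 72.8)
(array([ 0.4156, -0.3953,  0.089 ]), 140, 161, 35.9)
top (array([ 0.4527, -0.0374,  0.089 ]), 323, 218, 10.4)
tape (217, 192, 32, 19) [0.4873 0.2154 0.068 ] [0.4834 0.2108 0.086 ]
```

The middle jar is back in its place, and the right jar is at (0.4475, -0.238). I'll grip the right jar.

Emit:
move_arm(
  plan=[-0.04,-0.03,-0.8,0,0,0,-0.04,-0.03,-1.6,0,0,0,-0.04,-0.03,-2.2,0,0,0,-0.04,-0.03,-2.6,0,0,0,-0.04,-0.03,-2.8,0,0,0,-0.04,-0.03,-2.8,0,0,0],
)

```text
time_s: 25.65
eef_pos: [0.4478, -0.2375, 0.0559]
eef_rot: [-0.0, 0.001, 1.0, 0.0]
wrist_force: [-0.1, 0.0, 0.8]
opening: 0.887
grasp_force: 0.0
```

Emit:
move_arm(
  plan=[0,0,0,0,0,0,0,0,0,0,0,0,0,0,0,0,0,0,0,0,0,0,0,0,0,0,0,0,0,0],
  grip=50,
)

```text
time_s: 26.28
eef_pos: [0.4488, -0.2384, 0.0576]
eef_rot: [0.001, 0.0, 1.0, -0.001]
wrist_force: [-1.5, 0.6, 6.2]
opening: 0.678
grasp_force: 63.7
```

Emit:
move_arm(
  plan=[0,0,0.5,0,0,0,0,0,1.5,0,0,0,0,0,2.5,0,0,0,0,0.6,2.6,0,0,0,0,1.7,2.6,0,0,0,0,2.9,2.6,0,0,0,0,4.1,2.6,0,0,0,0,5.2,2.6,0,0,0,0,6.1,2.6,0,0,0,0,6.46,2.6,0,0,0],
)

```text
time_s: 27.52
eef_pos: [0.4469, 0.0878, 0.1858]
eef_rot: [-0.0, -0.001, 1.0, 0.0]
wrist_force: [-0.4, -0.9, -5.6]
opening: 0.679
grasp_force: 66.6
```

Emit:
move_arm(
  plan=[0,0,-0.6,0,0,0,0,0,-1.5,0,0,0,0,0,-2.2,0,0,0,0,0,-2.5,0,0,0,0,0,-2.62,0,0,0,0,0,-2.66,0,0,0,0,0,-2.66,0,0,0],
)

```text
time_s: 28.4
eef_pos: [0.449, 0.0852, 0.0542]
eef_rot: [0.001, 0.0, 1.0, -0.0]
wrist_force: [0.0, 0.4, -3.9]
opening: 0.677
grasp_force: 66.5
```

Emit:
move_arm(
  plan=[0,0,-0.03,0,0,0,0,0,-0.04,0,0,0],
)

```text
time_s: 28.65
eef_pos: [0.4499, 0.0851, 0.0536]
eef_rot: [0.002, 0.0, 1.0, -0.0]
wrist_force: [-5.7, -1.2, 15.5]
opening: 0.679
grasp_force: 68.0
```

Emit:
move_arm(
  plan=[0,0,0,0,0,0,0,0,0,0,0,0,0,0,0,0,0,0],
  grip=80,
)

```text
time_s: 29.02
eef_pos: [0.4483, 0.0852, 0.0514]
eef_rot: [0.0, 0.0, 1.0, -0.0]
wrist_force: [-0.6, 0.7, -0.6]
opening: 0.937
grasp_force: 0.0
```

Emit:
move_arm(
  plan=[0,0,0.5,0,0,0,0,0,1.5,0,0,0,0,0,2.7,0,0,0,0.2,-0.7,2.9,0,0,-0.18,0.4,-1.8,2.9,0,0,-0.36,0.7,-2.9,2.9,0,0,-0.54,1.0,-4.0,2.9,0,0,-0.72,1.15,-5.1,2.9,0,0,-0.9,1.15,-6.0,2.9,0,0,-1.08,1.15,-6.32,2.9,0,0,-1.26],
)

```text
time_s: 30.28
eef_pos: [0.5052, -0.2335, 0.1959]
eef_rot: [-0.0, 0.593, 0.805, -0.0]
wrist_force: [-0.2, -0.5, -0.6]
opening: 0.936
grasp_force: 0.0
```

Emit:
move_arm(
  plan=[0,0,0,0,0,-0.18,0,0,0,0,0,-0.31,0,0,0,0,0,-0.31,0,0,0,0,0,-0.31],
)

```text
time_s: 30.78
eef_pos: [0.5055, -0.2306, 0.1961]
eef_rot: [-0.0, 0.706, 0.708, -0.0]
wrist_force: [0.2, -0.8, -0.4]
opening: 0.94
grasp_force: 0.0
```

```bash
python3 chk.py e
python3 - <<'E'
from h import *
c=snap('wrist')
for b in blobs(c,(18,100,80),(32,255,255),(0,0,640,400),3):
    x,y,w,h=cv2.boundingRect(b); print('tape',(x,y,w,h),ray(c,x,y,.068),ray(c,x+w,y+h,.068))
E
```

```text
[ 0.50548315 -0.23062628  0.1960739 ] [-1.01823741e-04  7.06172192e-01  7.08040129e-01 -2.60589363e-05] 30.775
(array([ 0.4492, -0.135 ,  0.089 ]), 255, 84, 38.0)
(array([ 0.3909, -0.25  ,  0.089 ]), 200, 218, 56.6)
(array([ 0.4492, -0.3697,  0.089 ]), 271, 326, 23.9)
top (array([0.4475, 0.0839, 0.089 ]), 278, 217, 11.1)
top (array([ 0.453, -0.037,  0.089]), 323, 218, 10.3)
tape (217, 192, 32, 19) [0.4873 0.2154 0.068 ] [0.4834 0.2108 0.086 ]
tape (310, 152, 37, 69) [ 0.4909 -0.192   0.068 ] [ 0.5268 -0.2604  0.068 ]
tape (362, 306, 15, 20) [ 0.5458 -0.3608  0.068 ] [ 0.5638 -0.3876  0.068 ]
```

View pics/ew.png

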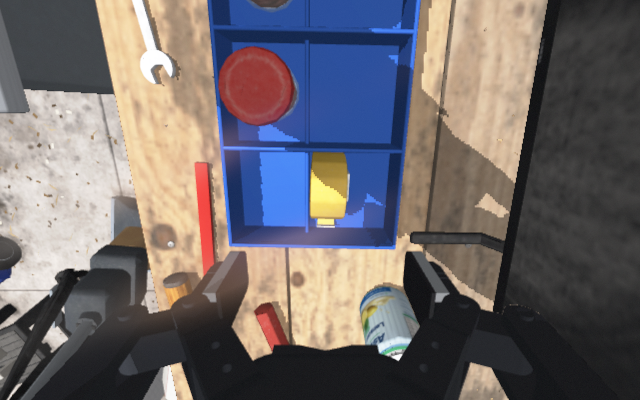

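The right tape is at columns 310–347, rows 152–221, about (0.507, -0.230), clear and under the gripper. The can is well off.

Emit:
move_arm(
  plan=[0.03,0,-1,0,0,0,0.03,0,-2,0,0,0,0.03,0,-2.6,0,0,0,0.03,0,-3.0,0,0,0,0.03,0,-3.26,0,0,0,0.03,0,-3.26,0,0,0],
)

```text
time_s: 31.68
eef_pos: [0.5066, -0.2303, 0.0325]
eef_rot: [-0.001, 0.707, 0.707, -0.0]
wrist_force: [1.5, 0.7, -0.7]
opening: 0.94
grasp_force: 0.0
```

Emit:
move_arm(
  plan=[0,0,0,0,0,0,0,0,0,0,0,0,0,0,0,0,0,0,0,0,0,0,0,0,0,0,0,0,0,0,0,0,0,0,0,0],
  grip=25,
)

```text
time_s: 32.42
eef_pos: [0.5077, -0.2312, 0.0344]
eef_rot: [0.001, 0.707, 0.707, 0.0]
wrist_force: [-0.5, 1.5, 6.1]
opening: 0.413
grasp_force: 59.3
```

Emit:
move_arm(
  plan=[0,0,0.5,0,0,0,0,0,1.5,0,0,0,0,0,2.6,0,0,0,-0.1,0.6,3.2,0,0,0,-0.2,1.7,3.2,0,0,0,-0.3,2.9,3.2,0,0,0,-0.4,4.1,3.2,0,0,0,-0.4,5.3,3.2,0,0,0,-0.4,6.5,3.2,0,0,0,-0.4,7.7,3.2,0,0,0],
)

```text
time_s: 33.67
eef_pos: [0.4865, 0.1562, 0.1933]
eef_rot: [0.0, 0.707, 0.707, 0.0]
wrist_force: [1.4, -0.7, -1.6]
opening: 0.413
grasp_force: 59.9
```

Emit:
move_arm(
  plan=[0,1.2,0,0,0,0,0,2.4,0,0,0,0,0,3.4,0,0,0,0,0,3.86,0,0,0,0,0,3.86,-0.9,0,0,0,0,3.86,-1.8,0,0,0,0,3.86,-2.4,0,0,0,0,3.86,-2.7,0,0,0,0,3.86,-2.8,0,0,0,0,3.86,-2.8,0,0,0],
)

```text
time_s: 34.92
eef_pos: [0.4878, 0.3474, 0.0541]
eef_rot: [0.0, 0.707, 0.707, 0.001]
wrist_force: [-0.1, 0.2, -2.3]
opening: 0.411
grasp_force: 59.9
```

Emit:
move_arm(
  plan=[0,0,-0.03,0,0,0,0,0,-0.05,0,0,0],
)

```text
time_s: 35.17
eef_pos: [0.488, 0.3478, 0.0524]
eef_rot: [0.0, 0.707, 0.707, 0.001]
wrist_force: [-2.7, -1.5, 10.2]
opening: 0.41
grasp_force: 61.1
```

Emit:
move_arm(
  plan=[0,0,0,0,0,0,0,0,0,0,0,0,0,0,0,0,0,0,0,0,0,0,0,0],
  grip=76,
)

```text
time_s: 35.67
eef_pos: [0.487, 0.3473, 0.0507]
eef_rot: [-0.0, 0.707, 0.707, -0.0]
wrist_force: [0.8, -0.7, 0.2]
opening: 0.888
grasp_force: 0.0
```

Emit:
move_arm(
  plan=[0,0,0.5,0,0,0,0,0,1.5,0,0,0,0,0,2.6,0,0,0,-0.2,-0.8,2.8,0,0,0.18,-0.4,-1.9,2.8,0,0,0.36,-0.6,-3.0,2.8,0,0,0.54,-0.8,-4.1,2.8,0,0,0.72,-0.8,-5.0,2.8,0,0,0.9,-0.8,-5.25,2.8,0,0,1.08,-0.8,-5.25,2.8,0,0,1.26],
)

```text
time_s: 36.92
eef_pos: [0.4471, 0.0833, 0.1908]
eef_rot: [0.0, 0.158, 0.988, -0.0]
wrist_force: [0.2, 0.1, 0.3]
opening: 0.888
grasp_force: 0.0
```

Emit:
move_arm(
  plan=[0,0,0,0,0,0.18,0,0,0,0,0,0.31,0,0,0,0,0,0.31,0,0,0,0,0,0.31],
)

```text
time_s: 37.42
eef_pos: [0.447, 0.0848, 0.1907]
eef_rot: [0.0, 0.006, 1.0, -0.0]
wrist_force: [-1.0, -1.0, 0.1]
opening: 0.889
grasp_force: 0.0
```

```bash
python3 chk.py f
```

```text
[0.44699239 0.08476456 0.19070432] [ 1.02274467e-05  6.23268642e-03  9.99980576e-01 -2.13646000e-05] 37.425
(array([0.4436, 0.0853, 0.089 ]), 325, 197, 33.5)
(array([ 0.4504, -0.0341,  0.089 ]), 190, 206, 34.4)
(array([0.5664, 0.3625, 0.089 ]), 604, 312, 51.7)
(array([ 0.4335, -0.1369,  0.089 ]), 68, 188, 30.6)
(array([ 0.3619, -0.1519,  0.089 ]), 24, 102, 25.6)
top (array([ 0.4491, -0.1381,  0.089 ]), 360, 222, 10.2)
top (array([0.4421, 0.0737, 0.089 ]), 282, 220, 9.6)
tape (220, 193, 28, 18) [0.486  0.2125 0.068 ] [0.4822 0.2079 0.086 ]
tape (176, 191, 15, 16) [0.4851 0.3537 0.068 ] [0.4813 0.3468 0.086 ]
```

View pics/fw.png

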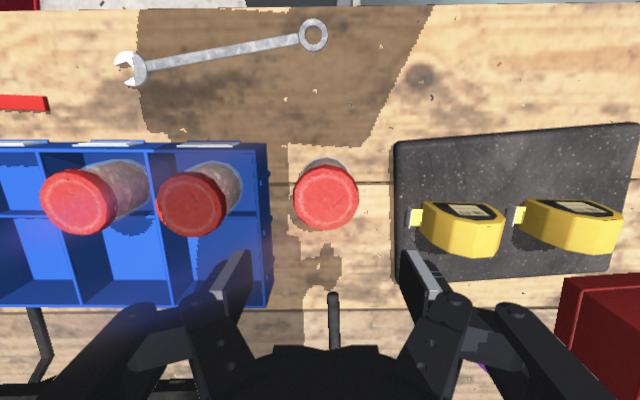

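Both tapes stand upright on the tray at (460,230) and (568,225), and the parked jar is under the gripper. I'll return it to the right lane.

Emit:
move_arm(
  plan=[0.02,0,-0.8,0,0,0,0.02,0,-1.6,0,0,0,0.02,0,-2.2,0,0,0,0.02,0,-2.6,0,0,0,0.02,0,-2.76,0,0,0,0.02,0,-2.76,0,0,0],
)

```text
time_s: 38.28
eef_pos: [0.448, 0.0848, 0.0526]
eef_rot: [-0.0, 0.005, 1.0, 0.0]
wrist_force: [-0.1, 0.4, 0.4]
opening: 0.886
grasp_force: 0.0
```

Emit:
move_arm(
  plan=[0,0,0,0,0,0,0,0,0,0,0,0,0,0,0,0,0,0,0,0,0,0,0,0,0,0,0,0,0,0],
  grip=50,
)

```text
time_s: 38.9
eef_pos: [0.449, 0.0848, 0.0541]
eef_rot: [0.001, 0.005, 1.0, -0.0]
wrist_force: [-1.3, 0.1, 6.5]
opening: 0.678
grasp_force: 63.5
```

Emit:
move_arm(
  plan=[0,0,0.5,0,0,0,0,0,1.5,0,0,0,0,0,2.5,0,0,0,0,-0.6,2.6,0,0,0,0,-1.7,2.6,0,0,0,0,-2.9,2.6,0,0,0,0,-4.1,2.6,0,0,0,0,-5.2,2.6,0,0,0,0,-6.1,2.6,0,0,0,0,-6.54,2.6,0,0,0],
)

```text
time_s: 40.15
eef_pos: [0.4475, -0.2443, 0.1826]
eef_rot: [-0.0, 0.006, 1.0, -0.0]
wrist_force: [-0.0, 1.9, -4.6]
opening: 0.678
grasp_force: 66.4
```

Emit:
move_arm(
  plan=[0,0,0,0,0,0,0,0,-0.9,0,0,0,0,0,-1.7,0,0,0,0,0,-2.2,0,0,0,0,0,-2.4,0,0,0,0,0,-2.48,0,0,0,0,0,-2.48,0,0,0],
)

```text
time_s: 41.02
eef_pos: [0.4487, -0.2423, 0.0595]
eef_rot: [0.001, 0.005, 1.0, -0.0]
wrist_force: [-0.2, 0.5, -3.9]
opening: 0.676
grasp_force: 66.4
```

Emit:
move_arm(
  plan=[0,0,-0.04,0,0,0,0,0,-0.06,0,0,0],
)

```text
time_s: 41.28
eef_pos: [0.4492, -0.243, 0.058]
eef_rot: [0.001, 0.005, 1.0, -0.001]
wrist_force: [-4.1, 5.4, 16.3]
opening: 0.679
grasp_force: 68.0
```

Release, rise and back away towards the middle, out of the top camera's line.

Emit:
move_arm(
  plan=[0,0,0,0,0,0,0,0,0,0,0,0,0,0,0,0,0,0],
  grip=76,
)

```text
time_s: 41.65
eef_pos: [0.4482, -0.2425, 0.056]
eef_rot: [0.0, 0.005, 1.0, -0.0]
wrist_force: [0.6, -0.2, 0.6]
opening: 0.89
grasp_force: 0.0
```

Emit:
move_arm(
  plan=[0,0,0.5,0,0,0,0,0,1.5,0,0,0,0,0,2.7,0,0,0,0,1,3.2,0,0,0,0,2.1,3.2,0,0,0,0,3.3,3.2,0,0,0,0,4.5,3.2,0,0,0,0,5.7,3.2,0,0,0,0,6.5,3.2,0,0,0,0,6.5,3.2,0,0,0],
)

```text
time_s: 42.9
eef_pos: [0.4476, 0.0851, 0.2157]
eef_rot: [-0.0, 0.003, 1.0, 0.0]
wrist_force: [-0.2, -0.8, -0.5]
opening: 0.888
grasp_force: 0.0
```

```bash
python3 chk.py g
python3 - <<'E'
from h import *
s=snap('scene'); t=cv2.imread('pics/gt.png')
cv2.imwrite('pics/gg.png',np.vstack([cv2.resize(t[150:260,150:430],(780,306)),cv2.resize(s['pixels'][150:260,200:480,::-1],(780,290))]))
E
```

```text
[0.4475709  0.08508219 0.21569334] [-4.35747855e-07  2.71625508e-03  9.99996296e-01  1.75829701e-04] 42.9
(array([0.5982, 0.3902, 0.089 ]), 599, 321, 70.5)
(array([ 0.4501, -0.034 ,  0.089 ]), 201, 196, 31.1)
(array([ 0.4351, -0.139 ,  0.089 ]), 88, 181, 27.8)
(array([ 0.4466, -0.2251,  0.089 ]), 2, 193, 28.0)
(array([ 0.3616, -0.168 ,  0.089 ]), 34, 99, 34.4)
top (array([ 0.4484, -0.2431,  0.089 ]), 399, 225, 10.8)
top (array([ 0.4476, -0.1368,  0.089 ]), 360, 223, 10.7)
tape (217, 192, 32, 19) [0.4873 0.2154 0.068 ] [0.4834 0.2108 0.086 ]
tape (176, 191, 10, 15) [0.486  0.3609 0.068 ] [0.4822 0.3538 0.086 ]
```

View pics/gg.png

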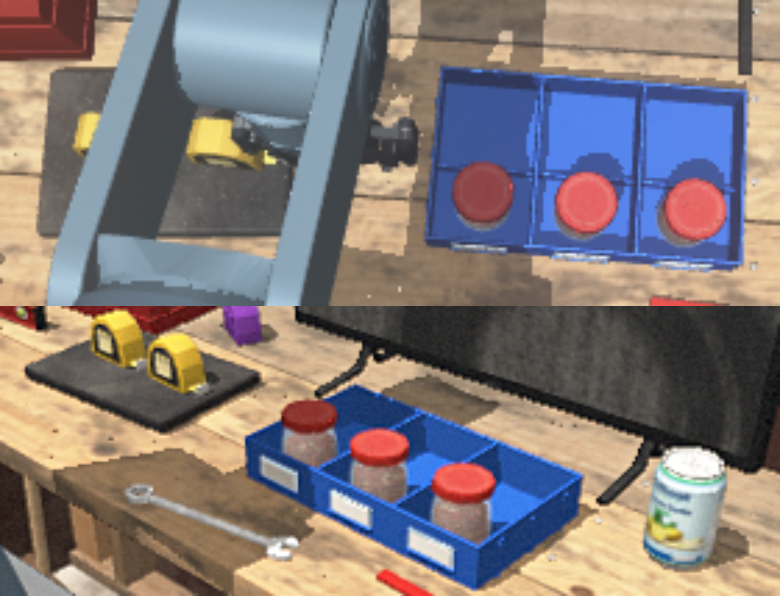

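The view shows three jars upright at the front of their lanes, both tapes standing on the tray, and the can and pencil untouched. I'm handing it in.

```bash
python3 -c "
from bench import ctrl
print(ctrl.hand_in())"
```

```text
the job is handed in; nothing more can be done
None
```

I've handed the job in: both tape measures (middle and right; the left lane had none) stand upright on the black tray, every jar is upright at the front of its own lane, including the middle one I re-centred after it was knocked, and the pencil and can were left alone.

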